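# Shut and lock the ingredient chest

## Robot

A 7-joint arm with a two-finger parallel gripper is mounted at the origin on the work surface. World frame = base frame: x ahead of the robot, y to its left, z up, the work surface at z = 0. Lengths are in m, angles in degrees, forces in N, time in s.
With the tool pointing down it reaches from about 0.35 to 0.9 m from the base axis. Payload 7.2 kg.
Tool frame: the origin (TCP) lies at the very end of the fingers, on their centre line; the grasp point (between the pads) lies 19 mm behind it; z points along the fingers, y is the direction in which the jaws open and shut (so a half turn about z gives the same grasp; the last joint's range is limited). The gripper opens to 85 mm and grips with 20 to 120 N. Pads are 22 mm wide; open, the fingers measure 114 mm over their backs; the gripper's body (76 mm by 85 mm) begins 54 mm behind the grasp point. The pads swing forward as they close: fully open they stand 13 mm farther back than shut.
Start: joints at [-70.027, 23.554, -0.728, 91.456, 0.321, 64.991, -4.71], TCP at [0.253, 0.571, 0.231] pointing down, gripper open.
Joint ranges: [-169.25, 169.25], [-16.82, 113.86], [-84.01, 82.57], [7.8, 145.47], [-59.2, 239.2], [7.22, 106.19], [-163.78, 163.78]. Speed limits (degrees/s): [136.94, 136.94, 172.46, 172.46, 180, 180, 180].

## Interface

Orientations are given as [roll, pitch, yaw] about the fixed x, y, z axes, in that order (R = Rz(yaw) Ry(pitch) Rx(roll)).
In Python, from workcell import state, imaging, workorder gives the robot as it stands. The module is installed in compiled form; this text tells all that it offers.
- The arm moves only by the tool carry_out, never from a script. Its argument "moves" is a list that holds one entry, the list of rows, each a list of 4 numbers: the shift along the tool's x, y, z in m, then the turn about the tool's z in rad. In form: [[[tx, ty, tz, yaw], ...]]. A call has 1 to 8 rows; each row shifts and turns the commanded pose from where the row before left it, along the tool's axes as they then stand; what a row does not reach is not made up. A row lasts 1/10 s, in which the tool goes at most 50 mm and 8.59 degrees, less where a joint would pass 70% of its speed; a pose out of reach is approached as far as the arm can. A call with a gripper value outside its range is refused whole. "grip" is the gripper command: -1 is shut, 1 is fully open, values between are in proportion, set as the call begins (left out, the last holds). The fingers move at their own pace and stop on an object; the grip force is fixed at half the most. Time passes only in rows, so rows that do not move let the fingers close. It gives the time, the measured TCP pose, the force and the opening at its end, in the units of the state.
- state(): the state, without advancing time (a new reading comes with each control period).
- imaging.snapshot(name): name is "side" or "top" or "wrist"; returns the picture (480x640x3 uint8, red, green, blue); there is no depth.
- imaging.calibration(name): a dict with "fx", "fy", "cx", "cy" (pixels), "extrinsics" (4x4, takes a point from world to camera coordinates). Camera axes: x right, y down, z forward; pixel columns grow to the right and rows downward; lengths in m; the calibration is good to about 2 mm. A picture is of the moment at which its call begins: read the wrist's pose just before it. calibration takes no time and is no camera call; for the wrist camera it gives the pose at the moment of the call.
- workorder.close_job(): hands the job in, once; it reports no verdict.
The state is a dict: "time_s": time; "joint_positions": joint angles; "joint_velocities": joint speeds; "joint_efforts": joint torques, N m; "tool_pos": TCP position; "ee_rot": TCP orientation; "wrist_force": force on the tool from outside, world axes, zero at the start; "moment": the same for the moment, N m; "finger_gap": finger opening in m.
Only numpy, scipy, OpenCV 4.12 (cv2) and the standard library are available. Lean on these libraries where they do the work, as an engineer would, in place of code of your own. Each camera call takes 0.05 s, during which the arm holds its last target.

## Task

The ingredient chest was left open with its catch pushed in, so that the bolt is in the way of the lid. Press the push-push catch on the sloping console once and let it spring out; slide the lid along the track until it is fully home against the end frame, then press the catch again so that it stays in and locks the lid, and check that it really stayed in. Leave the jars, tins and other things where they stand.

Things in the scene. Friction and masses are not known exactly. Their poses are not given: they have to be found in the camera images.
- chest: ingredient chest, a brushed-metal box fixed on the bench. Origin: on the bench top under the centre of its long part, which spans x -110..110, y -150..190 mm; x to its back, y to its left along the lid track, z up. A deck 92 mm high adjoins it, y 190..285. Rails along y at |x| 88..110, tops 117 mm up. The catch console stands at its right end, y -250..-150; its left side is the end frame the lid shuts against
- console (a point): centre of the console's sloping top, at chest (-15, -200, 137) mm, axes as the chest's. The top slopes at 30 degrees and faces the robot and up: 82 mm high at its front edge (chest x -110), 180 mm at chest x 60; 100 mm wide along y
- shelf_front (a point): middle of the front wire of a small wire shelf that hangs over the console, at chest (-4, -211, 267) mm. The shelf spans chest y -300..-124, from this wire back to x 132, underside 263 mm up, two jars on it. It leaves no room for a gripper that points straight down at the push plate
- lid_handle (a point): centre of the sliding lid's handle: an upright dark steel blade, 80 mm along chest x, 14 mm thick along chest y, 112 to 150 mm above the bench. It stands on the lid, a white panel 172 (x) by 165 (y) mm, top 112 mm up, and moves with it along chest y. With the lid shut it is at chest (-40, -40, 131) mm. Orientation as the chest's
- lid (a joint): opening of the lid, m: 0 = fully home against the end frame (hard stop), grows as it slides along chest +y, to 0.135. It drags with about 2 N and stays where left. With the catch in, an open lid is stopped by the bolt 0.023 short of home; a lid that is home is held, with 3 mm of play. At 0.003 to 0.023 the lid blocks the bolt and the catch goes in only 4 mm
- catch_face (a point): centre of the flat outer face of the catch's push plate, a black block 64 mm (chest y) by 44 mm (up the slope) in the middle of the console's top. z axis: outward normal, 30 degrees from vertical, leaning to the chest's front (-x); y axis: chest y. Pressed, it moves along its -z. 30 mm proud of the slope when out, 16 mm when in; when out, this point is at chest (-30, -200, 163) mm
- catch (a joint): how far the push plate is pushed in, m: 0 = out (unlocked), about 0.0137 = resting in (locked, bolt down), 0.025 = hard stop. Push-push: pressed past 0.022 and let go, it changes from out to in or from in to out; a shallower press may not change it. The spring pushes back with 3 N when out, 8 N at full depth; 10 to 15 N bottoms it. At the start it rests in
- pickle_jar: bystander, loose: green glass jar with steel cap on the chest's left deck, 72 mm across, 100 mm tall; origin at the centre of its underside
- tall_tin: bystander, loose: plain tin can, 68 mm across, 100 mm tall; origin at the centre of its underside
- sauce_bottle: bystander, loose: amber bottle, 60 mm across, 190 mm tall; origin at the centre of its underside
- shelf_jar: bystander, loose: clear jar on the wire shelf, 64 mm across, 90 mm tall; origin at the centre of its underside
- shelf_tin: bystander, loose: small tin on the wire shelf, 56 mm across, 75 mm tall; origin at the centre of its underside
- mixing_bowl: bystander, loose: steel bowl, 150 mm across, 60 mm tall; origin at the centre of its underside
- tea_carton: bystander, loose: closed cardboard carton, 70 x 100 x 60 mm; origin at the centre of its underside

How it is judged (in metres and radians):
On the way, in this order (a step that is already met when the one before it is completed fails the run):
1. the catch has sprung out, with the lid still open (value of joint catch below 0.004 m and value of joint lid above 0.01 m), for 0.2 s.
2. the lid is fully home with the catch still out (value of joint lid below 0.006 m and value of joint catch below 0.004 m), for 0.2 s.
3. the catch is in, with the lid home and nothing pressing on it (value of joint lid below 0.006 m and value of joint catch between 0.0115 and 0.0175 m and contact force between catch and the fingers below 0.5 N), for 0.2 s.
At the end, for the whole second after the job is handed in: The lid is home (open by less than 6 mm), the catch rests in (pressed 11.5 to 17.5 mm deep by itself), both at rest; no bystander was moved by more than 40 mm or knocked over (value of joint lid below 0.006 m and value of joint catch between 0.0115 and 0.0175 m and velocity of joint each of catch, lid below 0.005 m/s); the robot touches nothing.
It fails at once if a bystander (jar, tin, bottle, bowl or carton) is shifted by more than 40 mm or knocked over ((distance of pickle_jar from where it was at the start of the episode above 0.04 m or angle between pickle_jar's own z axis and vertical above 0.5 rad) or (distance of tall_tin from where it was at the start of the episode above 0.04 m or angle between tall_tin's own z axis and vertical above 0.5 rad) or (distance of sauce_bottle from where it was at the start of the episode above 0.04 m or angle between sauce_bottle's own z axis and vertical above 0.5 rad) or (distance of shelf_jar from where it was at the start of the episode above 0.04 m or angle between shelf_jar's own z axis and vertical above 0.5 rad) or (distance of shelf_tin from where it was at the start of the episode above 0.04 m or angle between shelf_tin's own z axis and vertical above 0.5 rad) or (distance of mixing_bowl from where it was at the start of the episode above 0.04 m or angle between mixing_bowl's own z axis and vertical above 0.5 rad) or (distance of tea_carton from where it was at the start of the episode above 0.04 m or angle between tea_carton's own z axis and vertical above 0.5 rad)).
It also fails if it takes over 67 s, if anything falls off the work surface, if the arm or the gripper's body presses on something with over 40 N, if the wrist force passes 120 N, or if a joint passes its speed limit or range.

## Working session

There is one attempt and no reset: what is moved stays moved. The work goes in short steps, Python scripts to look and compute and a tool call to move; the robot and the scene stay as the last step left them, time stands still between calls to the robot, and variables do not carry over. Pictures are saved under pics/ and viewed, and the job is handed in when it is done.

Besides the shell and the picture viewer there is one more tool, called after "Call:" by a JSON object that holds its "api" and its "payload". carry_out: Moves the arm, as the interface text tells. Its arguments: {"type":"object","properties":{"moves":{"type":"array"},"grip":{"type":"number"}},"required":["moves"]}

```bash
mkdir -p pics; python3 - <<'E'
from workcell import state, imaging
import cv2
s=state();print(s)
for n in ("top","side","wrist"):
    c=imaging.calibration(n);im=imaging.snapshot(n)
    cv2.imwrite(f"pics/{n}0.png",im[:,:,::-1]);print(n,c)
E
```

```text
{'time_s': 0.0, 'joint_positions': array([-70.02903434,  23.60130683,  -0.72904204,  91.50357529,
         0.32156367,  64.99171509,  -4.70964762]), 'joint_velocities': array([ 0.01991979, -0.04135072, -0.02070953, -0.06821732, -0.03800558,
        0.04561236,  0.08382552]), 'joint_efforts': array([-3.55957300e-04, -6.00640225e+01,  6.82160463e-01, -2.99405694e+01,
        1.38207080e-02,  1.08203708e-02, -2.33838813e-05]), 'tool_pos': array([0.25283214, 0.57102967, 0.23044238]), 'ee_rot': array([-1.79905715e+02,  7.07635032e-03,  1.56123882e+02]), 'wrist_force': array([-0.03575234, -0.36488324, -0.0804039 ]), 'moment': array([0.01317985, 0.00454731, 0.02857059]), 'finger_gap': 0.085689088663654}
top {'fx': 517.5425273088788, 'fy': 517.5425273088788, 'cx': 321.0294544317603, 'cy': 239.65619618665616, 'extrinsics': array([[-0.01298722, -0.99989233,  0.00683093,  0.08148333],
       [-0.9937501 ,  0.01214937, -0.11096456,  0.59359188],
       [ 0.11086962, -0.00822936, -0.99380089,  1.47775147],
       [ 0.        ,  0.        ,  0.        ,  1.        ]])}
side {'fx': 605.065445696524, 'fy': 605.065445696524, 'cx': 330.53799287655545, 'cy': 246.95274873877673, 'extrinsics': array([[ 0.86397858, -0.50333059, -0.01411822, -0.48582046],
       [-0.35580391, -0.59042561, -0.72443163,  0.37996636],
       [ 0.35629284,  0.63091673, -0.68920207,  1.49547295],
       [ 0.        ,  0.        ,  0.        ,  1.        ]])}
wrist {'fx': 405.0658791449754, 'fy': 405.0658791449754, 'cx': 319.8628138092902, 'cy': 240.24173593079823, 'extrinsics': array([[ 4.03871802e-01,  9.14815169e-01, -8.80040909e-04,
        -6.23365217e-01],
       [ 8.80394738e-01, -3.88414142e-01,  2.72102111e-01,
        -3.69216088e-02],
       [ 2.48581318e-01, -1.10669153e-01, -9.62267981e-01,
         3.76876373e-01],
       [ 0.00000000e+00,  0.00000000e+00,  0.00000000e+00,
         1.00000000e+00]])}
```

View pics/top0.png

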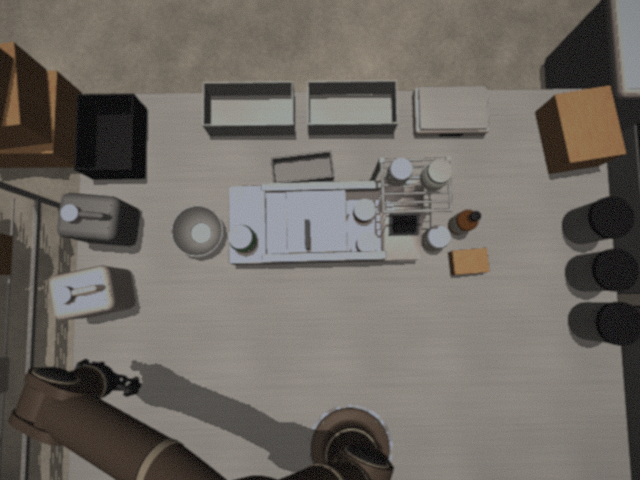

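View pics/side0.png

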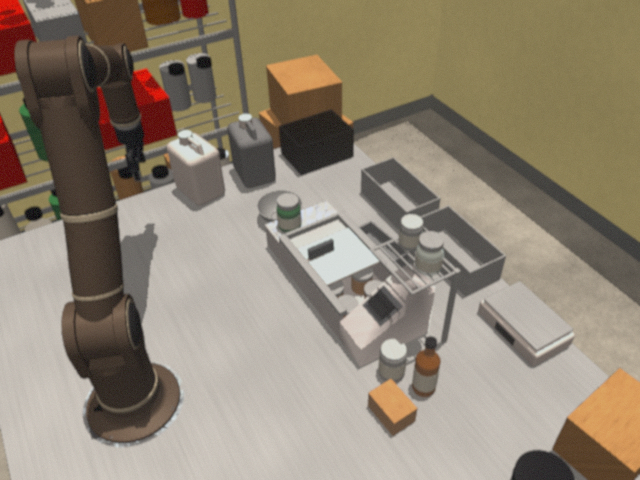

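View pics/wrist0.png

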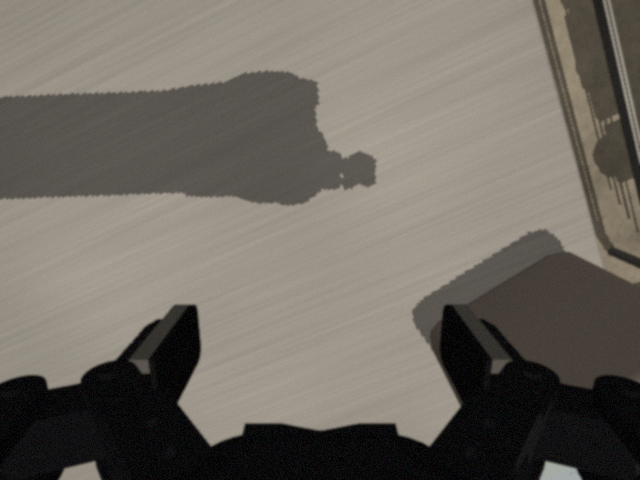

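```bash
python3 - <<'E'
import cv2
t=cv2.imread("pics/top0.png");s=cv2.imread("pics/side0.png")
cv2.imwrite("pics/topz.png",cv2.resize(t[140:290,220:470],None,fx=3.2,fy=3.2,interpolation=cv2.INTER_CUBIC))
cv2.imwrite("pics/sidez.png",cv2.resize(s[190:380,260:470],None,fx=3.1,fy=3.1,interpolation=cv2.INTER_CUBIC))
E
```

```text
(no output)
```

View pics/topz.png

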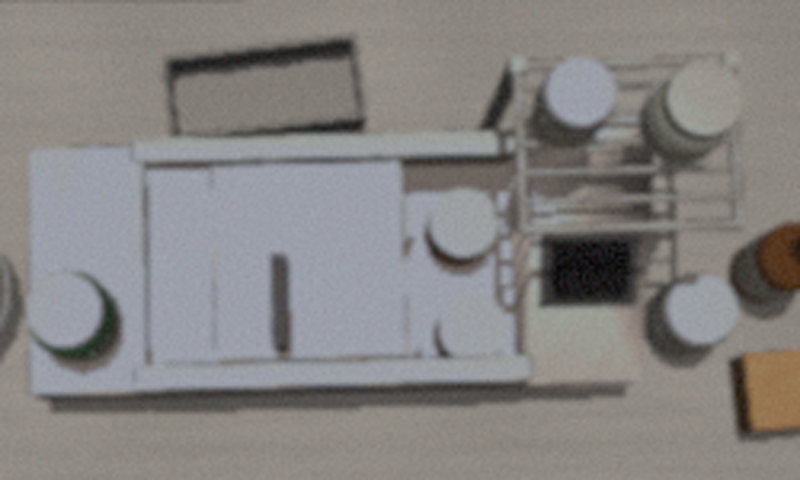

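View pics/sidez.png

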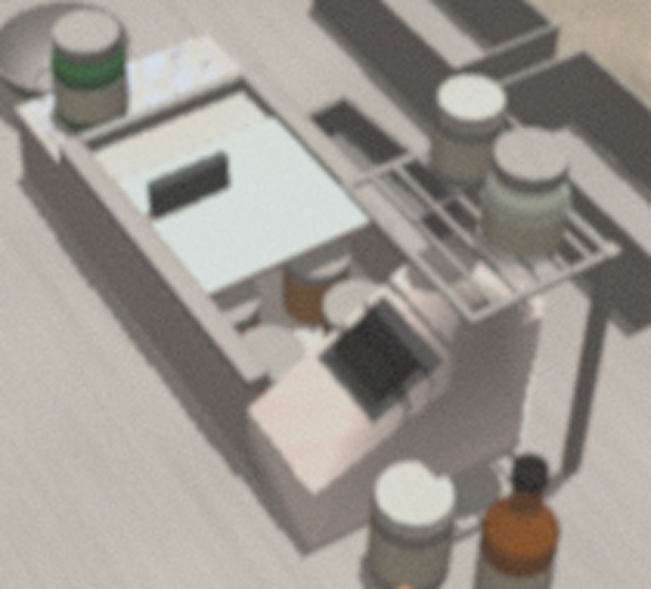

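```bash
cat > h.py <<'E'
import numpy as np
from workcell import imaging
def ray(n,u,v,z,c=None):
    c=c or imaging.calibration(n);E=c["extrinsics"];R=E[:3,:3];t=E[:3,3]
    o=-R.T@t;d=R.T@np.array([(u-c["cx"])/c["fx"],(v-c["cy"])/c["fy"],1]);return (o+d*(z-o[2])/d[2])
def proj(n,P,c=None):
    c=c or imaging.calibration(n);E=c["extrinsics"];p=E[:3,:3]@np.asarray(P)+E[:3,3];return c["fx"]*p[0]/p[2]+c["cx"],c["fy"]*p[1]/p[2]+c["cy"]
E
python3 - <<'E'
from h import *
T=lambda u,v:(220+(u+.5)/3.2-.5,140+(v+.5)/3.2-.5)
S=lambda u,v:(260+(u+.5)/3.1-.5,190+(v+.5)/3.1-.5)
pts=[("railFL",(133,387),.117,(-.11,.19)),("railFR",(528,381),.117,(-.11,-.15)),("deckF",(30,395),.092,(-.11,.285)),("deckB",(30,150),.092,(.11,.285)),("railBL",(133,140),.117,(.11,.19)),
("pUL",(541,236),.162,(-.004,-.168)),("pUR",(634,236),.162,(-.004,-.232)),("pDL",(541,304),.140,(-.042,-.168)),("pDR",(634,304),.140,(-.042,-.232))]
A=[];B=[]
for n,uv,z,c in pts:
    w=ray("top",*T(*uv),z);A.append(c);B.append(w[:2]);print(n,w.round(4))
A=np.array(A);B=np.array(B);a=A-A.mean(0);b=B-B.mean(0)
th=np.arctan2((a[:,0]*b[:,1]-a[:,1]*b[:,0]).sum(),(a*b).sum());R=np.array([[np.cos(th),-np.sin(th)],[np.sin(th),np.cos(th)]])
t=B.mean(0)-R@A.mean(0);print(np.degrees(th),t);print((B-(A@R.T+t)).round(4))
h=ray("top",*T(280,302),.15);print("handle",h,R.T@(h[:2]-t))
hs=ray("side",*S(189,174),.15);print("handle side top",hs,R.T@(hs[:2]-t))
# side residuals
for n,uv,z in [("pTop",(381,295),.162),("pR",(440,362),.162),("pBottom",(375,417),.14),("pL",(322,355),.14)]:
    w=ray("side",*S(*uv),z);print(n,R.T@(w[:2]-t))
w=ray("side",*S(470,318),.267);print("shelf front R",R.T@(w[:2]-t))
w=ray("side",*S(357,184),.267);print("shelf front L?",R.T@(w[:2]-t))
E
```

```text
railFL [0.5295 0.2393 0.117 ]
railFR [ 0.5304 -0.0993  0.117 ]
deckF [0.5254 0.3316 0.092 ]
deckB [0.7425 0.3331 0.092 ]
railBL [0.7449 0.2393 0.117 ]
pUL [ 0.6488 -0.1076  0.162 ]
pUR [ 0.6479 -0.1857  0.162 ]
pDL [ 0.594  -0.1091  0.14  ]
pDR [ 0.5931 -0.1881  0.14  ]
0.9227358643966715 [0.63983251 0.05074882]
[[ 0.0027  0.0004]
 [-0.0019  0.0017]
 [ 0.0001 -0.0023]
 [-0.0027 -0.0044]
 [-0.0019 -0.0032]
 [ 0.0103  0.0097]
 [ 0.0083 -0.0044]
 [-0.0065  0.0088]
 [-0.0085 -0.0062]]
handle [0.59719236 0.1121308  0.15      ] [-0.04164612  0.06206071]
handle side top [0.59503945 0.10635531 0.15      ] [-0.04389176  0.05632063]
pTop [ 0.01067213 -0.16358578]
pR [ 0.00910298 -0.24805653]
pBottom [-0.05559956 -0.25270683]
pL [-0.05553678 -0.17671925]
shelf front R [-0.0063299  -0.29491567]
shelf front L? [ 0.00340032 -0.13239071]
```

Call:
{"api": "carry_out", "payload": {"moves": [[[0, 0, -0.01, 0.144], [0, 0, -0.01, 0.144], [0, 0, -0.01, 0.144], [0, 0, -0.01, 0.144], [0, 0, -0.01, 0.144], [0, 0, -0.01, 0.144], [0, 0, -0.01, 0.144], [0, 0, -0.01, 0.144]]], "grip": 1}}

```text
time_s: 0.95
tool_pos: [0.2529, 0.5713, 0.3114]
ee_rot: [-180.0, 0.0, 89.8]
wrist_force: [-0.2, 0.5, 0.4]
finger_gap: 0.0853
```

Call:
{"api": "carry_out", "payload": {"moves": [[[-0.04, 0.01, 0, 0], [-0.045, 0.02, 0, 0], [-0.045, 0.02, 0, 0], [-0.045, 0.02, 0, 0], [-0.045, 0.02, 0, 0], [-0.045, 0.02, 0, 0], [-0.045, 0.02, 0, 0], [-0.045, 0.02, 0, 0]]]}}

```text
time_s: 1.75
tool_pos: [0.4041, 0.2148, 0.3113]
ee_rot: [180.0, -0.0, 90.1]
wrist_force: [0.8, -0.0, 0.7]
finger_gap: 0.0851
```

Call:
{"api": "carry_out", "payload": {"moves": [[[-0.045, 0.015, 0, 0], [-0.045, 0.015, 0, 0], [-0.045, 0.015, 0, 0], [-0.04, 0.01, 0, 0], [-0.04, 0.01, 0, 0], [-0.03, 0.01, 0, 0], [-0.02, 0, 0, 0], [0, 0, 0, 0]]]}}

```text
time_s: 2.55
tool_pos: [0.4789, -0.0514, 0.3113]
ee_rot: [-180.0, 0.1, 89.8]
wrist_force: [-0.0, -0.3, 0.1]
finger_gap: 0.0853
```

```bash
python3 - <<'E'
from h import *;import cv2,pickle
from workcell import state
s=state();c=imaging.calibration("wrist");im=imaging.snapshot("wrist");pickle.dump((s,c),open("w1.pkl","wb"))
cv2.imwrite("pics/w1.png",im[:,:,::-1])
s=imaging.snapshot("side");cv2.imwrite("pics/s1.png",s[:,:,::-1])
E
```

```text
(no output)
```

View pics/w1.png

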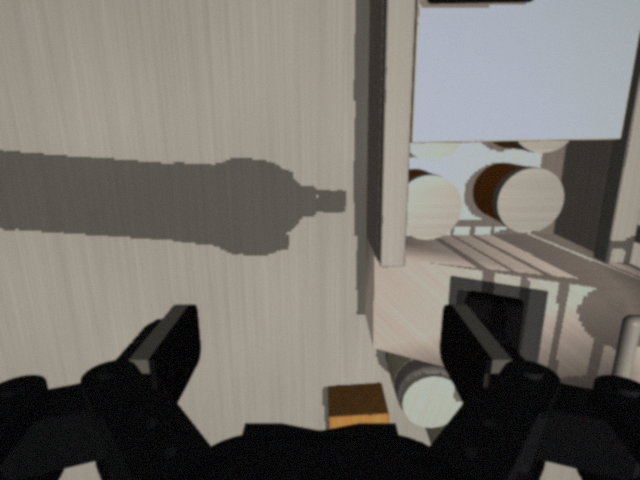

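View pics/s1.png

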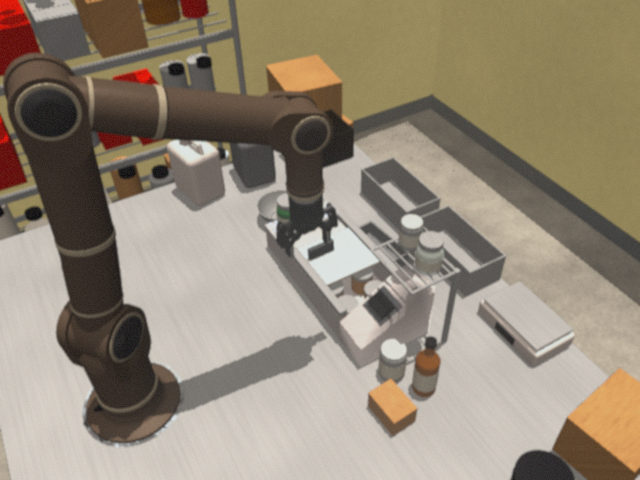

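```bash
python3 - <<'E'
from h import *;import pickle,cv2
s,c=pickle.load(open("w1.pkl","rb"));print(s["tool_pos"])
for n,uv,z in [("rail out R",(382,265),.117),("rail in R",(405,264),.117),("rail out far",(388,5),.117),("rail in far",(416,5),.117),("lid FL",(411,141),.112),("lid FR",(619,138),.112),("pUL",(470,291),.140),("pUR",(523,300),.162)]:
    print(n,ray("wrist",*uv,z,c).round(4))
im=cv2.imread("pics/w1.png");z=cv2.resize(im[230:420,360:640],None,fx=2.8,fy=2.8,interpolation=cv2.INTER_CUBIC)
cv2.imwrite("pics/w1z.png",cv2.convertScaleAbs(z,alpha=1.5,beta=20))
E
```

```text
[ 0.47894041 -0.05138209  0.31127502]
rail out R [ 0.5342 -0.1016  0.117 ]
rail in R [ 0.5544 -0.1007  0.117 ]
rail out far [0.5306 0.102  0.117 ]
rail in far [0.5514 0.1019 0.117 ]
lid FL [0.5545 0.0039 0.112 ]
lid FR [0.7243 0.0059 0.112 ]
pUL [ 0.6047 -0.1166  0.14  ]
pUR [ 0.6379 -0.1149  0.162 ]
```

View pics/w1z.png

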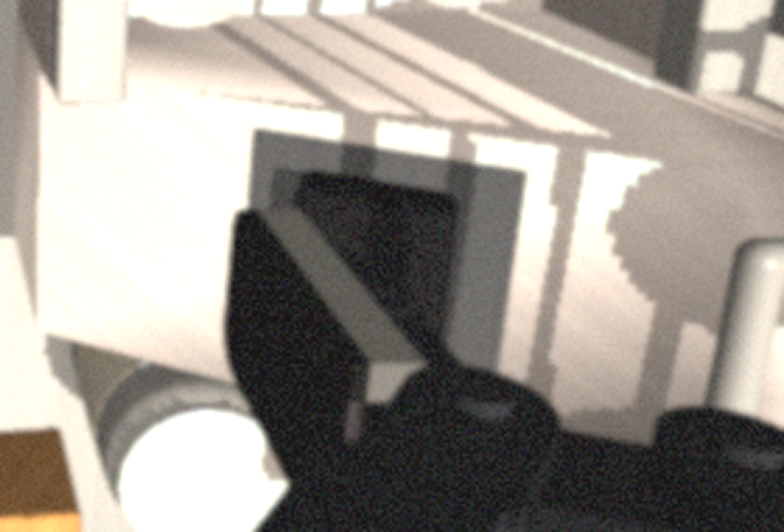

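Call:
{"api": "carry_out", "payload": {"moves": [[[-0.015, 0.01, 0, 0], [-0.02, 0.015, 0, 0], [-0.02, 0.015, 0.01, 0], [-0.02, 0.015, 0.02, 0], [-0.0136, 0.015, 0.02, 0], [-0.01, 0.01, 0.02, 0], [0, 0.006, 0.02, 0], [0, 0, 0.01, 0]]]}}

```text
time_s: 3.45
tool_pos: [0.5664, -0.1448, 0.2114]
ee_rot: [180.0, -0.1, 90.2]
wrist_force: [-39.8, 13.7, 77.4]
finger_gap: 0.0851
```

```bash
python3 - <<'E'
from h import *;import cv2,pickle
from workcell import state
s=state();print(s["tool_pos"],s["wrist_force"])
im=imaging.snapshot("wrist")
s=imaging.snapshot("side")
a=cv2.resize(s[130:370,240:480],(480,480),interpolation=cv2.INTER_CUBIC)
cv2.imwrite("pics/s2.png",a[:,:,::-1]);cv2.imwrite("pics/w2.png",im[:,:,::-1])
E
```

```text
[ 0.56635574 -0.1448402   0.21136546] [-39.78900161  13.65464465  77.4289043 ]
```

View pics/s2.png

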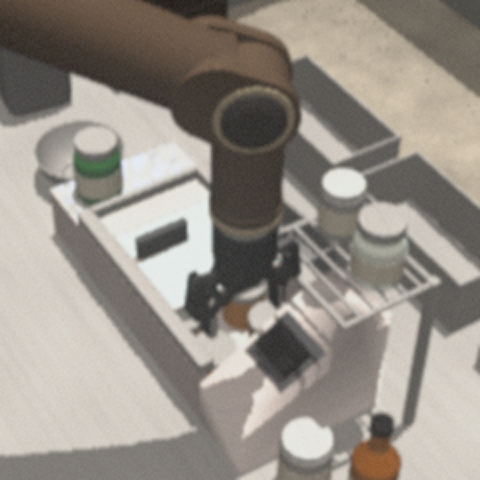

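View pics/w2.png

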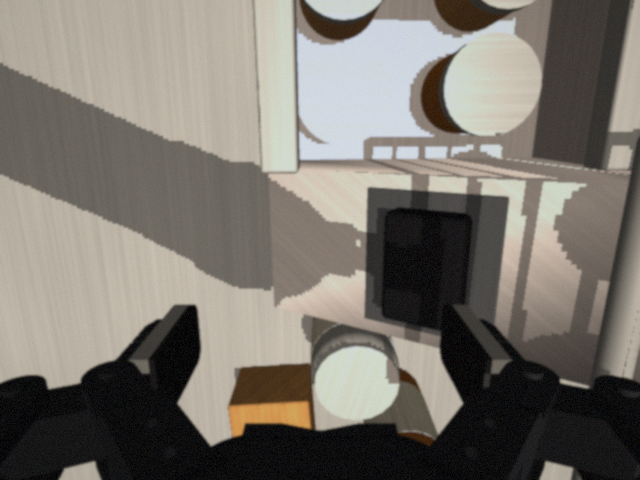

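Call:
{"api": "carry_out", "payload": {"moves": [[[0, -0.005, -0.01, 0], [0, -0.01, -0.01, 0], [0, -0.01, -0.005, 0], [0, 0, 0, 0]]]}}

```text
time_s: 3.95
tool_pos: [0.5393, -0.1467, 0.2376]
ee_rot: [179.9, -0.1, 90.1]
wrist_force: [0.0, -0.7, 0.8]
finger_gap: 0.0857
```

```bash
python3 - <<'E'
from h import *;import cv2
from workcell import state
s=state();print(s["tool_pos"],s["wrist_force"],s["moment"])
s=imaging.snapshot("side")
a=cv2.resize(s[130:370,240:480],(600,600),interpolation=cv2.INTER_CUBIC)
cv2.imwrite("pics/s3.png",a[:,:,::-1])
t=imaging.snapshot("top");cv2.imwrite("pics/t3.png",cv2.resize(t[140:290,220:470],None,fx=3.2,fy=3.2,interpolation=cv2.INTER_CUBIC)[:,:,::-1])
E
```

```text
[ 0.53925935 -0.14672935  0.23755905] [ 0.03480315 -0.73265023  0.83068957] [-0.03277196 -0.02494305 -0.03045053]
```

View pics/s3.png

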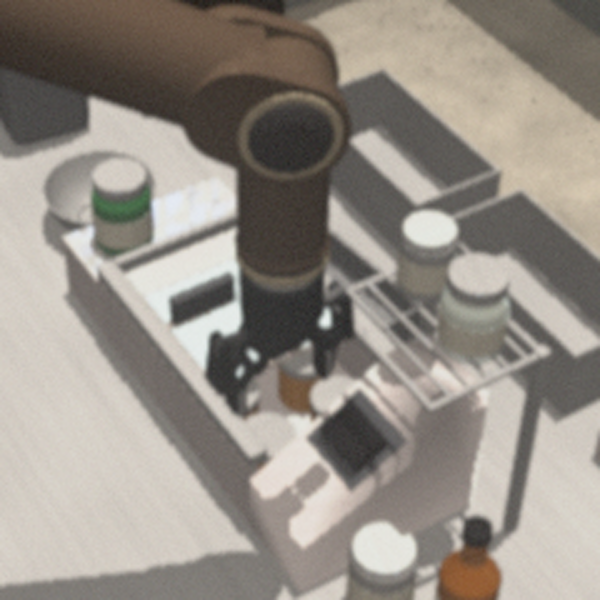

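View pics/t3.png

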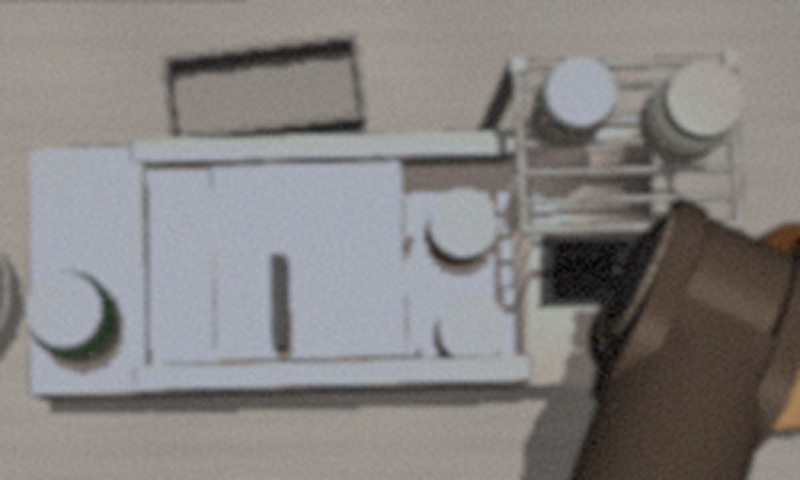

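Call:
{"api": "carry_out", "payload": {"moves": [[[0, 0, 0.01, 0], [0, 0, 0.015, 0], [0, 0, 0.02, 0], [0, 0, 0.02, 0], [0, 0, 0.01, 0], [0, 0, 0, 0]]]}}

```text
time_s: 4.65
tool_pos: [0.5395, -0.1463, 0.1593]
ee_rot: [-179.8, 0.0, 90.1]
wrist_force: [0.3, 0.2, 0.9]
finger_gap: 0.0854
```

```bash
python3 - <<'E'
from h import *;import cv2,pickle
from workcell import state
s=state();print(s["tool_pos"],s["wrist_force"],s["moment"])
im=imaging.snapshot("wrist");cv2.imwrite("pics/w4.png",im[:,:,::-1])
s=imaging.snapshot("side")
a=cv2.resize(s[130:370,240:480],(600,600),interpolation=cv2.INTER_CUBIC)
cv2.imwrite("pics/s4.png",a[:,:,::-1])
E
```

```text
[ 0.53945977 -0.14629108  0.15934377] [0.33591098 0.16435038 0.91348896] [ 0.01822144 -0.05531169 -0.0084713 ]
```

View pics/s4.png

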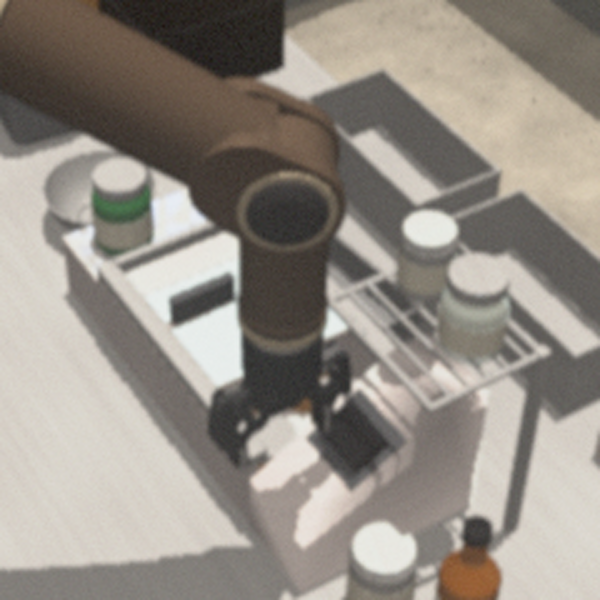

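View pics/w4.png

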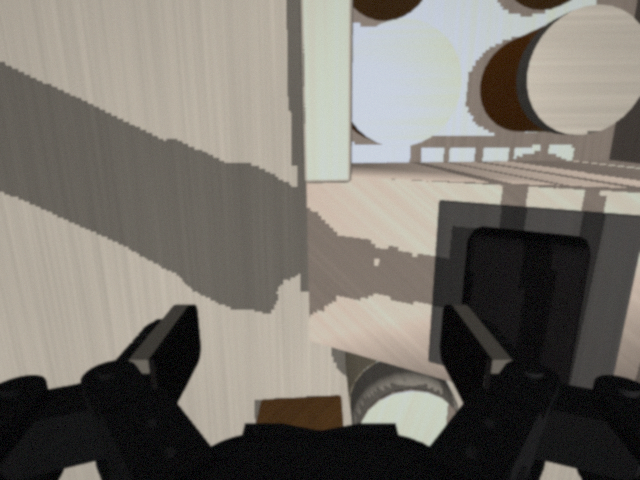

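```bash
python3 - <<'E'
from h import *
c=imaging.calibration("wrist")
for dz in (0,.013):
  for uv in [(443,306),(468,306),(488,356),(513,380),(453,306)]:
    print(dz,uv,(ray("wrist",*uv,.1593+dz,c)-[.5395,-.1463,0]).round(4))
print(ray("wrist",470,232,.140,c),ray("wrist",588,240,.162,c))
print(proj("wrist",(.5395+.05,-.1463,.172),c))
E
```

```text
0 (443, 306) [0.0494 0.     0.1593]
0 (468, 306) [5.900e-02 1.000e-04 1.593e-01]
0 (488, 356) [ 0.0693 -0.0217  0.1593]
0 (513, 380) [ 0.0808 -0.0328  0.1593]
0 (453, 306) [0.0532 0.     0.1593]
0.013 (443, 306) [0.045  0.0061 0.1723]
0.013 (468, 306) [0.0538 0.0061 0.1723]
0.013 (488, 356) [ 0.0631 -0.0137  0.1723]
0.013 (513, 380) [ 0.0736 -0.0238  0.1723]
0.013 (453, 306) [0.0485 0.0061 0.1723]
[ 0.60366657 -0.12171817  0.14      ] [ 0.63820434 -0.11889655  0.162     ]
(np.float64(455.2347526270136), np.float64(321.35579668222886))
```

Call:
{"api": "carry_out", "payload": {"moves": [[[-0.003, 0.007, 0.001, 0], [0, 0.007, 0.001, 0], [0, 0, 0, 0]]]}}

```text
time_s: 5.05
tool_pos: [0.556, -0.1494, 0.1597]
ee_rot: [179.9, 0.0, 90.2]
wrist_force: [0.6, -0.4, 0.3]
finger_gap: 0.0853
```

Call:
{"api": "carry_out", "payload": {"moves": [[[0, 0.007, 0.001, 0], [0, 0.006, 0.001, 0], [0, 0, 0, 0]]]}}

```text
time_s: 5.35
tool_pos: [0.5651, -0.1494, 0.1561]
ee_rot: [-179.7, -0.1, 90.1]
wrist_force: [-9.3, 2.3, -1.9]
finger_gap: 0.0855
```

Call:
{"api": "carry_out", "payload": {"moves": [[[0, 0, 0.004, 0], [0, 0, 0.004, 0], [0, 0, 0, 0], [0, 0, 0, 0]]]}}

```text
time_s: 5.75
tool_pos: [0.5679, -0.1494, 0.1493]
ee_rot: [180.0, 0.0, 90.1]
wrist_force: [-1.7, -0.7, 0.0]
finger_gap: 0.0855
```

```bash
python3 - <<'E'
from h import *;import cv2,pickle
from workcell import state
s=state();print(s["tool_pos"],s["wrist_force"],s["moment"])
im=imaging.snapshot("wrist");cv2.imwrite("pics/w5.png",im[:,:,::-1])
s=imaging.snapshot("side")
a=cv2.resize(s[190:350,300:460],(600,600),interpolation=cv2.INTER_CUBIC)
cv2.imwrite("pics/s5.png",a[:,:,::-1])
E
```

```text
[ 0.56791316 -0.14936632  0.14932395] [-1.70140468 -0.74897445  0.02397949] [ 0.0497432  -0.00081143  0.01468506]
```

View pics/s5.png

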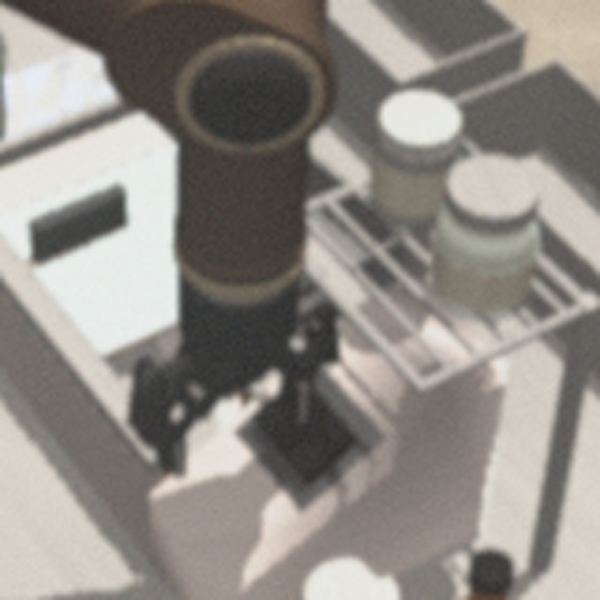

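View pics/w5.png

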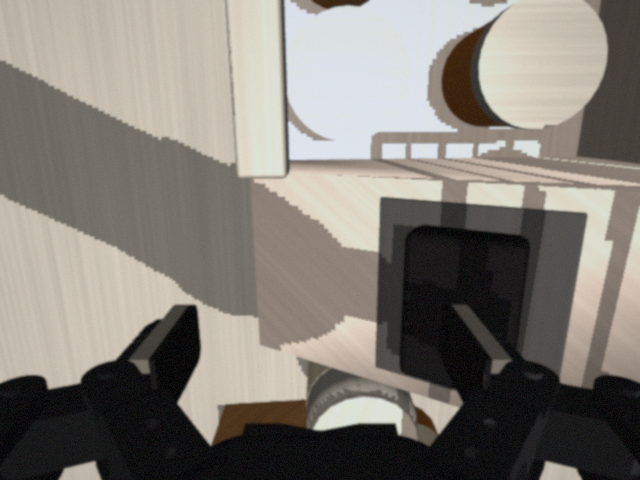

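Call:
{"api": "carry_out", "payload": {"moves": [[[0, 0, 0.004, 0], [0, 0, 0.004, 0], [0, 0, 0, 0], [0, 0, 0, 0]]]}}

```text
time_s: 6.25
tool_pos: [0.5674, -0.1494, 0.1411]
ee_rot: [-180.0, -0.0, 90.1]
wrist_force: [-0.1, -0.3, 0.4]
finger_gap: 0.086
```

Call:
{"api": "carry_out", "payload": {"moves": [[[0, 0, 0.003, 0], [0, 0, 0, 0], [0, 0, 0, 0]]]}}

```text
time_s: 6.55
tool_pos: [0.5675, -0.1495, 0.1382]
ee_rot: [-180.0, -0.0, 90.1]
wrist_force: [0.4, -0.0, -0.7]
finger_gap: 0.0853
```

Call:
{"api": "carry_out", "payload": {"moves": [[[0, 0, 0.003, 0], [0, 0, 0, 0], [0, 0, 0, 0]]]}}

```text
time_s: 6.85
tool_pos: [0.568, -0.1496, 0.1358]
ee_rot: [179.9, 0.0, 90.1]
wrist_force: [-1.1, -0.4, 5.5]
finger_gap: 0.0852
```

Call:
{"api": "carry_out", "payload": {"moves": [[[0, 0.002, 0.0035, 0], [0, 0.002, 0.0035, 0], [0, 0, 0, 0]]]}}

```text
time_s: 7.15
tool_pos: [0.5721, -0.1496, 0.1287]
ee_rot: [179.9, 0.0, 90.1]
wrist_force: [-1.1, 1.1, 6.2]
finger_gap: 0.0857
```

Call:
{"api": "carry_out", "payload": {"moves": [[[0, 0.001, 0.002, 0], [0, 0, 0, 0]]]}}

```text
time_s: 7.35
tool_pos: [0.5731, -0.1496, 0.1269]
ee_rot: [179.9, -0.0, 90.1]
wrist_force: [-0.4, 0.3, 7.6]
finger_gap: 0.0855
```

Call:
{"api": "carry_out", "payload": {"moves": [[[0, 0.0005, 0.0015, 0], [0, 0, 0, 0]]]}}

```text
time_s: 7.55
tool_pos: [0.5736, -0.1496, 0.1262]
ee_rot: [179.9, -0.0, 90.1]
wrist_force: [-3.5, 0.9, 12.7]
finger_gap: 0.0854
```

Bottomed (12.7 N). Release back along the normal, then look.

Call:
{"api": "carry_out", "payload": {"moves": [[[0, -0.003, -0.006, 0], [0, -0.005, -0.009, 0], [0, -0.005, -0.009, 0], [0, -0.005, -0.008, 0], [0, -0.01, 0, 0], [0, 0, 0, 0]]]}}

```text
time_s: 8.15
tool_pos: [0.5433, -0.1495, 0.1567]
ee_rot: [-179.9, -0.0, 90.1]
wrist_force: [0.2, -0.6, -0.6]
finger_gap: 0.0854
```

```bash
python3 - <<'E'
from h import *;import cv2,pickle
from workcell import state
s=state();print(s["tool_pos"],s["wrist_force"],s["moment"])
im=imaging.snapshot("wrist");cv2.imwrite("pics/w6.png",im[:,:,::-1])
s=imaging.snapshot("side")
a=cv2.resize(s[190:350,300:460],(600,600),interpolation=cv2.INTER_CUBIC)
cv2.imwrite("pics/s6.png",a[:,:,::-1])
E
```

```text
[ 0.5432882  -0.14951961  0.15668282] [ 0.19975192 -0.63104204 -0.5657942 ] [ 0.00300204  0.00109217 -0.01823782]
```

View pics/s6.png

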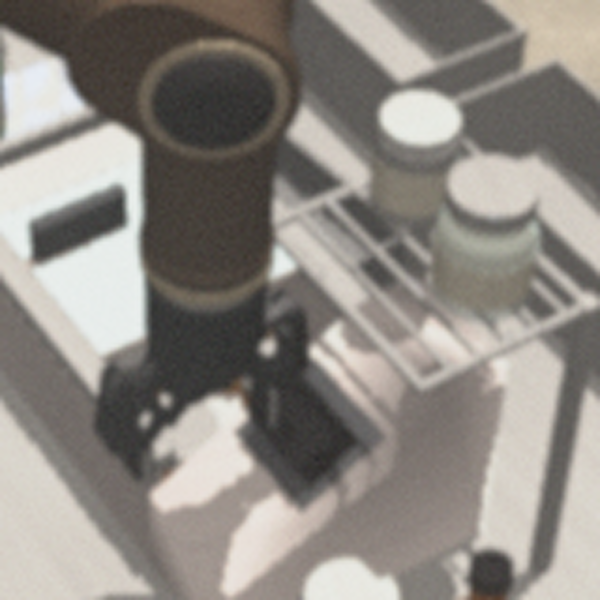

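View pics/w6.png

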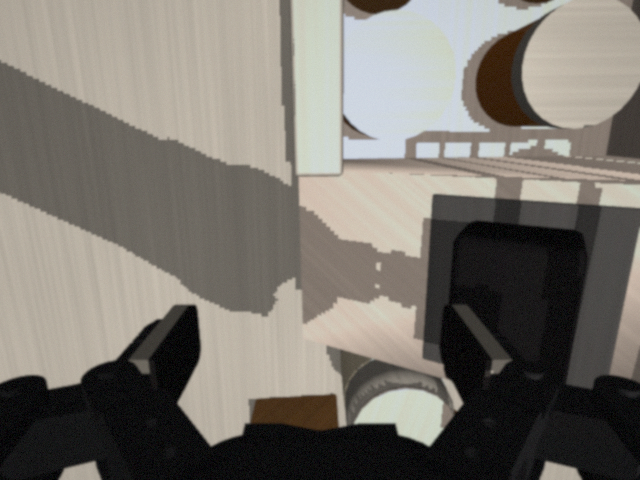

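```bash
cat >> h.py <<'E'
TH=np.radians(.85);RC=np.array([[np.cos(TH),-np.sin(TH)],[np.sin(TH),np.cos(TH)]]);OC=np.array([.641,.050])
def ch(x,y,z): return np.r_[RC@[x,y]+OC,z]
def plate(d,c):
    n=np.array([-.5,0,.866]);u=np.array([.866,0,.5]);p0=np.array([-.03,-.2,.163])-n*d
    return [tuple(np.round(proj("wrist",ch(*(p0+u*a*.022+np.array([0,.032,0]))),c),0)) for a in (-1,1)]
E
python3 - <<'E'
from h import *
c=imaging.calibration("wrist");print("out",plate(0,c),"in",plate(.0137,c))
E
```

```text
out [(np.float64(452.0), np.float64(229.0)), (np.float64(593.0), np.float64(245.0))] in [(np.float64(460.0), np.float64(222.0)), (np.float64(591.0), np.float64(235.0))]
```

```bash
python3 - <<'E'
from h import *;import cv2
c=imaging.calibration("wrist")
E=c["extrinsics"].copy();R=E[:3,:3]
o=-R.T@E[:3,3]+np.array([.5395-.5433,-.1463+.1495,.1593-.1567])
c4=dict(c);E[:3,3]=-R@o;c4["extrinsics"]=E
print("w4 in",plate(.0137,c4),"out",plate(0,c4))
a=cv2.imread("pics/w4.png");b=cv2.imread("pics/w6.png")
z=np.vstack([a[190:380,400:640],b[190:380,400:640]])
z=cv2.resize(z,None,fx=1.55,fy=1.55);cv2.imwrite("pics/cmp.png",cv2.convertScaleAbs(z,alpha=2.5,beta=20))
E
```

```text
w4 in [(np.float64(467.0), np.float64(228.0)), (np.float64(595.0), np.float64(242.0))] out [(np.float64(459.0), np.float64(236.0)), (np.float64(598.0), np.float64(252.0))]
```

View pics/cmp.png

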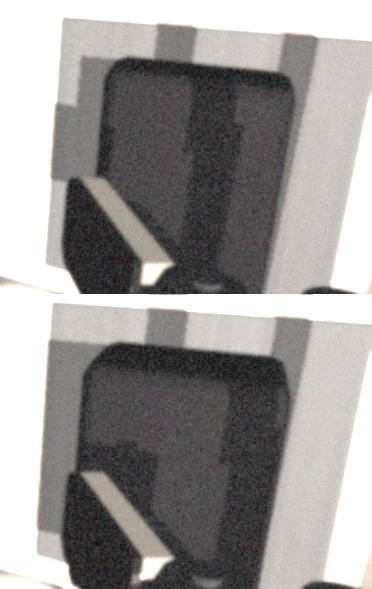

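Call:
{"api": "carry_out", "payload": {"moves": [[[0, -0.01, -0.01, 0], [0, -0.005, -0.025, 0], [0, 0, -0.03, 0], [0.02, 0, -0.03, 0], [0.04, 0, -0.02, 0], [0.045, 0, 0, 0], [0.045, 0.01, 0, 0], [0.045, 0.015, 0, 0]]], "grip": -1}}

```text
time_s: 9.05
tool_pos: [0.5539, 0.0468, 0.2728]
ee_rot: [180.0, -0.1, 90.1]
wrist_force: [0.6, 0.0, 0.0]
finger_gap: 0.0001
```

Call:
{"api": "carry_out", "payload": {"moves": [[[0.045, 0.02, 0, 0], [0.035, 0.02, 0, 0], [0.02, 0.007, 0, 0], [0, 0, 0, 0], [0, 0, 0, 0]]]}}

```text
time_s: 9.55
tool_pos: [0.601, 0.1444, 0.2717]
ee_rot: [-180.0, 0.1, 90.1]
wrist_force: [0.4, -0.5, 0.2]
finger_gap: 0.0
```

```bash
python3 - <<'E'
from h import *;import cv2,pickle
from workcell import state
s=state();print(s["tool_pos"],s["wrist_force"],s["finger_gap"])
c=imaging.calibration("wrist")
im=imaging.snapshot("wrist");cv2.imwrite("pics/w7.png",im[:,:,::-1])
pickle.dump(c,open("w7.pkl","wb"))
E
```

```text
[0.6009566  0.1443509  0.27174514] [ 0.35989579 -0.54718603  0.15928378] 3.7568484848936766e-05
```

View pics/w7.png

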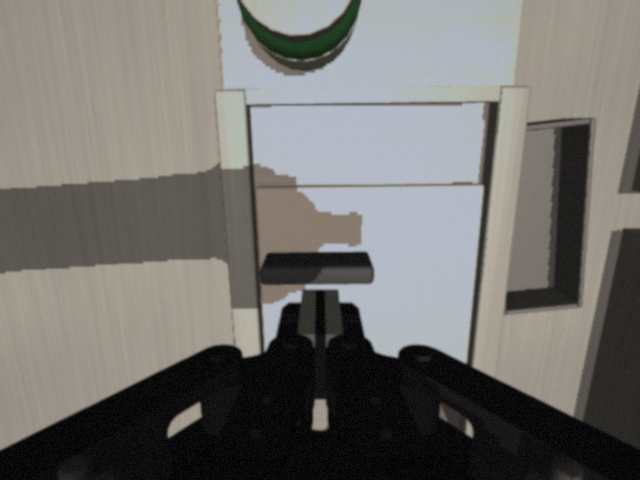

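```bash
python3 - <<'E'
from h import *;import pickle
c=pickle.load(open("w7.pkl","rb"))
for n,uv,z in [("top+y",(318,253),.15),("top mid",(318,268),.15),("bot",(318,283),.112),("L",(263,270),.15),("R",(374,270),.15),("lid far",(366,185),.112),("tcp",(320,300),.272)]:
    print(n,ray("wrist",*uv,z,c).round(4))
print(-c["extrinsics"][:3,:3].T@c["extrinsics"][:3,3])
E
```

```text
top+y [0.6004 0.1283 0.15  ]
top mid [0.6005 0.1174 0.15  ]
bot [0.6003 0.0911 0.112 ]
L [0.5625 0.1159 0.15  ]
R [0.6391 0.116  0.15  ]
lid far [0.636  0.1693 0.112 ]
tcp [0.6017 0.1483 0.272 ]
[0.60140904 0.21182199 0.41326402]
```

Call:
{"api": "carry_out", "payload": {"moves": [[[0.008, 0, 0.02, 0], [0, 0, 0.03, 0], [0, 0, 0.035, 0], [0, 0, 0.03, 0], [0, 0, 0.02, 0], [0, 0, 0.009, 0], [0, 0, 0, 0], [0, 0, 0, 0]]]}}

```text
time_s: 10.4
tool_pos: [0.602, 0.1528, 0.1291]
ee_rot: [179.9, -0.0, 90.0]
wrist_force: [0.0, -0.3, 0.7]
finger_gap: -0.0002
```

Call:
{"api": "carry_out", "payload": {"moves": [[[-0.006, 0, 0, 0], [-0.006, 0, 0, 0], [-0.006, 0, 0, 0], [-0.006, 0, 0, 0], [-0.006, 0, 0, 0], [-0.006, 0, 0, 0], [-0.006, 0, 0, 0], [-0.006, 0, 0, 0]]]}}

```text
time_s: 11.2
tool_pos: [0.6018, 0.1053, 0.1279]
ee_rot: [180.0, -0.0, 90.1]
wrist_force: [0.9, 2.8, 0.8]
finger_gap: -0.0001
```

Call:
{"api": "carry_out", "payload": {"moves": [[[-0.008, 0, 0, 0], [-0.008, 0, 0, 0], [-0.008, 0, 0, 0], [-0.008, 0, 0, 0], [-0.008, 0, 0, 0], [-0.008, 0, 0, 0], [-0.008, 0, 0, 0], [-0.006, 0, 0, 0]]]}}

```text
time_s: 12.0
tool_pos: [0.6014, 0.0426, 0.1277]
ee_rot: [-180.0, 0.0, 90.1]
wrist_force: [2.1, 2.7, 0.9]
finger_gap: -0.0
```

Call:
{"api": "carry_out", "payload": {"moves": [[[-0.003, 0, 0, 0], [-0.003, 0, 0, 0], [-0.002, 0, 0, 0], [-0.002, 0, 0, 0], [0, 0, 0, 0]]]}}

```text
time_s: 12.5
tool_pos: [0.6015, 0.0333, 0.1277]
ee_rot: [-180.0, 0.0, 90.1]
wrist_force: [-0.4, 0.4, 0.2]
finger_gap: -0.0004
```

Call:
{"api": "carry_out", "payload": {"moves": [[[-0.002, 0, 0, 0], [-0.002, 0, 0, 0], [0, 0, 0, 0]]]}}

```text
time_s: 12.8
tool_pos: [0.6015, 0.0292, 0.1277]
ee_rot: [-180.0, 0.0, 90.1]
wrist_force: [-0.2, 1.7, -0.2]
finger_gap: -0.0001
```

Call:
{"api": "carry_out", "payload": {"moves": [[[-0.002, 0, 0, 0], [0, 0, 0, 0]]]}}

```text
time_s: 13.0
tool_pos: [0.6015, 0.0272, 0.1277]
ee_rot: [-180.0, 0.0, 90.1]
wrist_force: [0.7, 1.0, -0.1]
finger_gap: -0.0003
```

Call:
{"api": "carry_out", "payload": {"moves": [[[-0.002, 0, 0, 0], [0, 0, 0, 0]]]}}

```text
time_s: 13.2
tool_pos: [0.6015, 0.0263, 0.1277]
ee_rot: [-180.0, -0.1, 90.1]
wrist_force: [-0.1, 4.2, 0.6]
finger_gap: 0.0002
```

Call:
{"api": "carry_out", "payload": {"moves": [[[-0.0015, 0, 0, 0], [0, 0, 0, 0], [0, 0, 0, 0]]]}}

```text
time_s: 13.5
tool_pos: [0.6015, 0.0262, 0.1277]
ee_rot: [-180.0, -0.1, 90.2]
wrist_force: [-0.3, 7.1, 1.2]
finger_gap: -0.0001
```

Call:
{"api": "carry_out", "payload": {"moves": [[[0.01, 0, 0, 0], [0.01, 0, -0.01, 0], [0, 0, -0.03, 0], [0, 0, -0.04, 0], [0, 0, -0.03, 0], [0, -0.02, -0.02, 0], [0, -0.03, 0, 0], [0, -0.023, 0, 0]]]}}

```text
time_s: 14.3
tool_pos: [0.5278, 0.0435, 0.259]
ee_rot: [179.9, -0.0, 90.1]
wrist_force: [-1.0, -0.4, 0.2]
finger_gap: 0.0001
```

```bash
python3 - <<'E'
from h import *;import cv2,pickle
from workcell import state
s=state();print(s["tool_pos"],s["wrist_force"],s["finger_gap"])
c=imaging.calibration("wrist")
im=imaging.snapshot("wrist");cv2.imwrite("pics/w8.png",im[:,:,::-1])
pickle.dump(c,open("w8.pkl","wb"))
s=imaging.snapshot("side")
a=cv2.resize(s[190:350,270:460],(712,600),interpolation=cv2.INTER_CUBIC)
cv2.imwrite("pics/s8.png",a[:,:,::-1])
E
```

```text
[0.52776256 0.04354815 0.258951  ] [-0.99926221 -0.40128593  0.17879542] 0.00014376959713972056
```

View pics/s8.png

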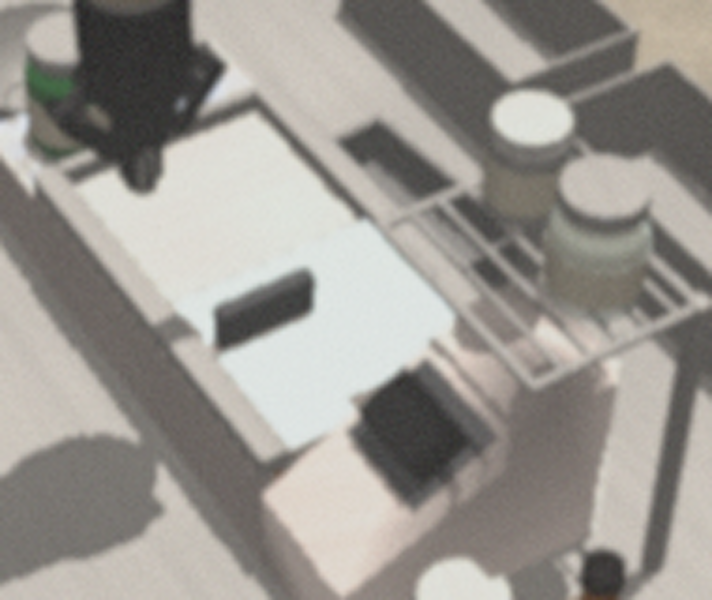

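View pics/w8.png

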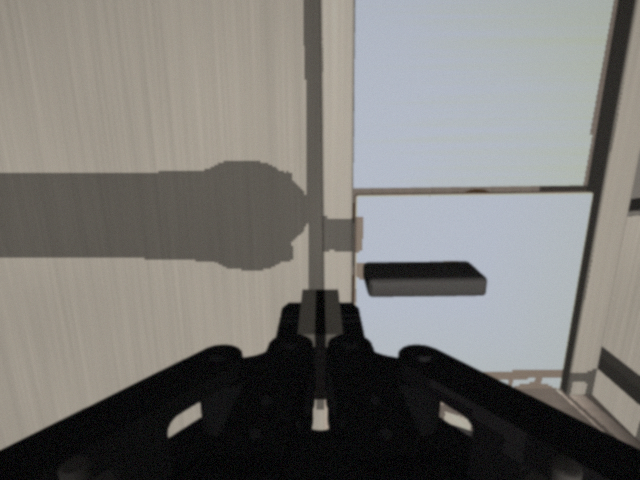

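```bash
python3 - <<'E'
from h import *;import pickle
c=pickle.load(open("w8.pkl","rb"))
for uv,z in [((355,195),.112),((592,191),.112),((364,279),.15),((486,279),.15)]:
    p=ray("wrist",*uv,z,c);print(p.round(4),(RC.T@(p[:2]-OC)).round(4))
E
```

```text
[0.5539 0.0633 0.112 ] [-0.0869  0.0146]
[0.7237 0.0665 0.112 ] [0.0829 0.0153]
[0.5579 0.0137 0.15  ] [-0.0837 -0.0351]
[0.6385 0.0138 0.15  ] [-0.003  -0.0362]
```

Call:
{"api": "carry_out", "payload": {"moves": [[[-0.03, 0, 0, 0], [-0.04, 0, 0, 0], [-0.045, 0, 0, 0], [-0.045, 0, 0, 0], [-0.033, 0, 0, 0], [0, 0, 0, 0]]], "grip": 1}}

```text
time_s: 15.0
tool_pos: [0.5286, -0.1551, 0.2588]
ee_rot: [179.9, 0.2, 89.7]
wrist_force: [0.3, 0.7, 0.7]
finger_gap: 0.0847
```

Call:
{"api": "carry_out", "payload": {"moves": [[[0, 0, 0.02, 0], [0, 0, 0.03, 0], [0, 0, 0.03, 0], [0, 0.005, 0.015, 0], [0, 0.008, 0, 0], [0, 0.008, 0, 0], [0, 0.006, 0, 0], [0, 0, 0, 0]]]}}

```text
time_s: 15.8
tool_pos: [0.5578, -0.149, 0.1639]
ee_rot: [179.9, 0.0, 90.2]
wrist_force: [-0.0, -0.9, 0.1]
finger_gap: 0.0851
```

Call:
{"api": "carry_out", "payload": {"moves": [[[0, 0.002, 0.006, 0], [0, 0, 0.004, 0], [0, 0, 0.004, 0], [0, 0, 0, 0]]]}}

```text
time_s: 16.2
tool_pos: [0.5574, -0.1488, 0.1481]
ee_rot: [-179.9, -0.0, 90.1]
wrist_force: [-0.1, 0.1, 0.5]
finger_gap: 0.0855
```

Call:
{"api": "carry_out", "payload": {"moves": [[[0, 0.002, 0.004, 0], [0, 0.002, 0.003, 0], [0, 0, 0, 0]]]}}

```text
time_s: 16.5
tool_pos: [0.5618, -0.1491, 0.1414]
ee_rot: [-180.0, 0.0, 90.1]
wrist_force: [-2.1, 0.1, 2.0]
finger_gap: 0.0856
```

Call:
{"api": "carry_out", "payload": {"moves": [[[0, 0.002, 0.004, 0], [0, 0.002, 0.003, 0], [0, 0, 0, 0]]]}}

```text
time_s: 16.8
tool_pos: [0.566, -0.1491, 0.1344]
ee_rot: [-180.0, 0.0, 90.1]
wrist_force: [-3.3, -0.3, 4.6]
finger_gap: 0.0852
```

Call:
{"api": "carry_out", "payload": {"moves": [[[0, 0.002, 0.003, 0], [0, 0.002, 0.003, 0], [0, 0.001, 0.001, 0], [0, 0, 0, 0]]]}}

```text
time_s: 17.2
tool_pos: [0.5702, -0.149, 0.1273]
ee_rot: [-179.9, -0.0, 90.1]
wrist_force: [-5.9, 0.8, 5.1]
finger_gap: 0.0854
```

Call:
{"api": "carry_out", "payload": {"moves": [[[0, 0.001, 0.001, 0], [0, 0.001, 0.001, 0], [0, 0, 0, 0]]]}}

```text
time_s: 17.5
tool_pos: [0.5714, -0.149, 0.1254]
ee_rot: [-179.8, -0.0, 90.1]
wrist_force: [-7.6, 1.0, 5.2]
finger_gap: 0.0854
```

Call:
{"api": "carry_out", "payload": {"moves": [[[0, 0.0005, 0.001, 0], [0, 0, 0, 0]]]}}

```text
time_s: 17.7
tool_pos: [0.5715, -0.149, 0.1251]
ee_rot: [-179.8, -0.1, 90.1]
wrist_force: [-13.7, 2.2, 14.1]
finger_gap: 0.0855
```

Bottomed (about 20 N). Release and check.

Call:
{"api": "carry_out", "payload": {"moves": [[[0, -0.003, -0.006, 0], [0, -0.005, -0.009, 0], [0, -0.005, -0.009, 0], [0, -0.005, -0.008, 0], [0, -0.008, 0, 0], [0, 0, 0, 0]]]}}

```text
time_s: 18.3
tool_pos: [0.5466, -0.149, 0.157]
ee_rot: [180.0, -0.0, 90.1]
wrist_force: [-0.2, 0.1, -0.5]
finger_gap: 0.0854
```

```bash
python3 - <<'E'
from h import *;import cv2
from workcell import state
s=state();print(s["tool_pos"],s["wrist_force"])
c=imaging.calibration("wrist");print("out",plate(0,c),"in",plate(.0137,c))
im=imaging.snapshot("wrist")[:,:,::-1];cv2.imwrite("pics/w9.png",im)
z=cv2.resize(im[190:380,400:640],None,fx=2.5,fy=2.5);cv2.imwrite("pics/w9z.png",cv2.convertScaleAbs(z,alpha=2.5,beta=20))
E
```

```text
[ 0.54658532 -0.14900084  0.15697443] [-0.23717898  0.10911917 -0.48766375]
out [(np.float64(446.0), np.float64(229.0)), (np.float64(586.0), np.float64(245.0))] in [(np.float64(455.0), np.float64(222.0)), (np.float64(584.0), np.float64(235.0))]
```

View pics/w9z.png

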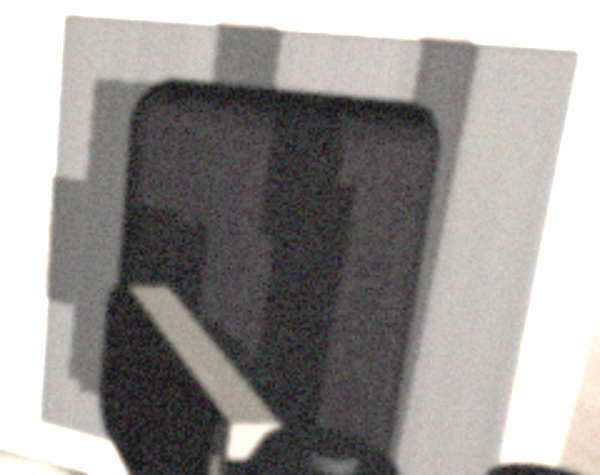

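Call:
{"api": "carry_out", "payload": {"moves": [[[0, -0.02, 0, 0], [0, -0.03, -0.01, 0], [0, -0.03, -0.03, 0], [0, -0.03, -0.03, 0], [0, -0.03, -0.03, 0], [0, -0.01, -0.02, 0], [0, 0, 0, 0], [0, 0, 0, 0]]]}}

```text
time_s: 19.15
tool_pos: [0.398, -0.1488, 0.2768]
ee_rot: [179.9, -0.1, 90.2]
wrist_force: [-0.0, 0.1, -0.4]
finger_gap: 0.0853
```

```bash
python3 - <<'E'
from h import *;import cv2
from workcell import state
s=state();print(s["time_s"],s["tool_pos"],s["wrist_force"])
s=imaging.snapshot("side")[:,:,::-1];t=imaging.snapshot("top")[:,:,::-1];cv2.imwrite("pics/s10f.png",s);cv2.imwrite("pics/t10.png",t)
cv2.imwrite("pics/s10.png",cv2.resize(s[190:400,260:470],(600,600),interpolation=cv2.INTER_CUBIC))
E
```

```text
19.15 [ 0.3980455  -0.14877936  0.27678623] [-0.03707952  0.06593668 -0.36036398]
```

View pics/s10.png

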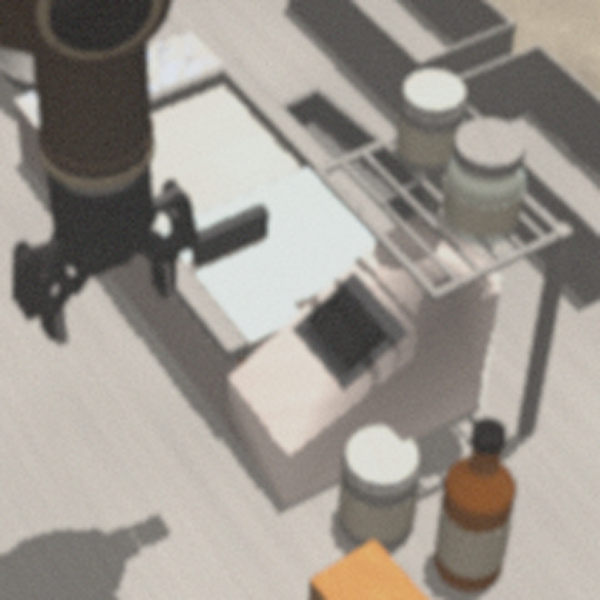

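View pics/t10.png

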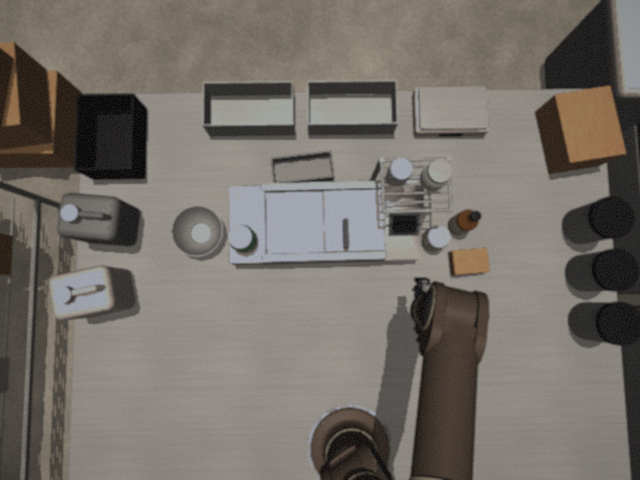

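The side view shows the lid against the console, with the plate (350,330) resting in and no longer standing proud. In the top view all bystanders are where they started, and the arm is clear.

```bash
python3 -c "
from workcell import workorder;print(workorder.close_job())"
```

```text
the job is handed in; nothing more can be done
None
```

The catch sprang out, the lid is fully home and the catch is pressed in again and stayed in. However, one hard touch on the shelf may count against the run.

**What I did:** I pressed the catch with one open finger to its hard stop (about 13 N) and let it spring out. I then pushed the lid home with the shut fingers until it stopped at about 7 N. Finally I pressed the catch to its stop again (about 20 N), let go and drew the arm back, with about 19 s on the clock.

**Last checks:**
- **Lid:** before the final press, its far edge measured at chest y = +15 mm, which is where it sits when home. The later pictures still show it shut against the end frame.
- **Catch:** the wrist picture after letting go matches the resting-in view from the start. The wrist force was near zero.
- **Bystanders:** the top and side views show none of them visibly moved, and the robot was clear of everything. I compared these by eye and did not measure the positions.

**What went wrong:** on the first approach something on the gripper, probably an outer finger link, came down on the wire shelf. The wrist read about 88 N in total, below its 120 N limit. If the judge counts that part as the gripper's body, it passed the 40 N limit. I backed off at once and came in lower and from the front instead. A brief 9 N reading on that second approach may have been another light touch on the shelf.

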